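Swing the pinned straightedge to the blue tape mark

ROBOT

A 6-joint arm with a two-finger parallel gripper is mounted at the origin on the work surface. World frame = base frame: x ahead of the robot, y to its left, z up, the work surface at z = 0. Lengths are in m, angles in degrees, forces in N, time in s.
With the tool pointing down it reaches from about 0.35 to 0.875 m from the base axis. Payload 4.2 kg.
Tool frame: the origin (TCP) lies on the front face of the gripper's body, between the roots of the fingers; the fingertips stand finger_overhang ahead of it and the grasp point (between the pads) lies 51 mm ahead of it (finger_overhang is the distance from the TCP to the fingertips, in m); z points along the fingers, y is the line along which they close (so a half turn about z gives the same grasp; the last joint's range is limited). The gripper opens to 87 mm and grips with 3 to 60 N. Pads are 19 mm wide; open, the fingers measure 117 mm over their backs; the gripper's body (75 mm by 190 mm) begins 51 mm behind the grasp point.
Start: joints at [85.119, 22.042, 0.453, 0, -68.411, -14.817], TCP at [0.211, 0.588, 0.292] pointing down, gripper open.
Joint ranges: [-179.83, 179.83], [-69.29, 118.12], [-61.27, 80.66], [-181.25, 117.63], [-171.15, -9.14], [-177.46, 177.46]. Speed limits (degrees/s): [159.86, 159.86, 180, 180, 180, 180].

INTERFACE

Orientations are given as a 3x3 rotation matrix whose columns are the frame's x, y, z axes.
In Python, from station import sense, capture, camera_model, finish_job, finger_overhang gives the robot as it stands. The module is installed in compiled form; this text tells all that it offers.
- The arm moves only by the tool jog_arm, never from a script. Its argument "rows" is a list that holds one entry, the list of rows, each a list of 4 numbers: the shift along the tool's x, y, z in m, then the turn about the tool's z in rad. A call has 1 to 20 rows; each row shifts and turns the commanded pose from where the row before left it, along the tool's axes as they then stand; what a row does not reach is not made up. A row lasts 1/8 s, in which the tool goes at most 62.5 mm and 10.7 degrees, less where a joint would pass 70% of its speed; a pose out of reach is approached as far as the arm can. A call is refused whole if a number of a shift passes 0.0625 or a number of a turn 0.188, either way. A call with a gripper value outside its range is refused whole. "claw" is the opening, from 0 (shut) to 1 (fully open), set as the call begins (left out, the last holds). The fingers move at their own pace and stop on an object; the grip force is fixed at half the most. Time passes only in rows, so rows that do not move let the fingers close. It gives the time, the measured TCP pose, the force, the opening and the grip force at its end, in the units of the state.
- sense(): the state, without advancing time (a new reading comes with each control period).
- capture(name): name is "side" or "top" or "wrist"; returns the picture (420x560x3 uint8, red, green, blue); there is no depth.
- camera_model(name): a dict with "fovy" (degrees; the focal length in pixels is half the picture's height over the tangent of half this angle, whatever the lens; pixels are square), "cx", "cy" (the principal point, pixels), "eye" and "rotation" of the camera in the world. Camera axes: x right, y down, z forward; pixel columns grow to the right and rows downward; lengths in m; the calibration is good to about 2 mm. A picture is of the moment at which its call begins: read the wrist's pose just before it. camera_model takes no time and is no camera call; for the wrist camera it gives the pose at the moment of the call.
- finish_job(): hands the job in; it is judged then, once.
The state is a dict: "time_s": time; "joints": joint angles; "joint_velocities": joint speeds; "effort": joint torques, N m; "tcp_pos": TCP position; "ee_rot": TCP orientation; "wrist_force": force on the tool from outside, world axes, zero at the start; "moment": the same for the moment, N m; "gripper_width": opening from 0.0 (shut) to 1.0 (fully open); "gripper_force": force on a finger pad.
Only numpy, scipy, OpenCV 4.12 (cv2) and the standard library are available. Lean on these libraries where they do the work, as an engineer would, in place of code of your own. Each camera call takes 0.05 s, during which the arm holds its last target. There are 200 camera calls.

TASK

On the plywood tile-layout board, swing the aluminium straightedge about its pinned end (a push near its free, yellow end is enough) until it lies centred over the blue tape mark (not the green one), ready for the next row of tiles. Do not disturb the drinks can.

Things in the scene. Friction and masses are not known exactly. Their poses are not given: they have to be found in the camera images.
- edge_tip (a point): Point on the straightedge's centreline, half-way up, 265 mm from the pin and 20 mm short of its free end (yellow cap). The aluminium bar is 24 mm wide, 28 mm tall, 1 mm clear above a fixed plywood board (400 x 440 mm, 12 mm thick, on the counter); its top is 41 mm above the counter. It turns level with light friction (0.15 N m), stays where left, and swings 45 degrees either side of mid-board.
- edge_pin (a point): The pin, fixed to the board, about which the bar turns; point half-way up the bar. The bar runs from here towards the robot, and 25 mm past the pin the other way; the pin's dark round head stands 10 mm above the bar. x axis: along the bar to the free end; y: level across the bar; z: up.
- blue_mark: Flat blue square of tape on the board, 50 x 50 mm, 1 mm thick; origin at the middle of its underside. It lies to one side of the bar, where the part of the bar near its free end can be swung over it. A like green square lies on the other side and is not to be used.
- can_center (a point): Centre of an upright, full drinks can (red with a white band), 66 mm across and 118 mm tall, that stands loose on the board at one of its far corners, beside the pin. A low stack of white tiles, 75 mm square, stands at the other.

How it is judged (in metres and radians):
At the end, for the whole second after the job is handed in: The straightedge is left lying over the blue mark, its centreline within 15 mm of the mark's middle, with the can within 20 mm of where it stood (y of blue_mark in the frame of edge_pin between -0.015 and 0.015 m and distance of can_center from where it was at the start of the episode below 0.02 m); the robot touches nothing.
It fails at once if the drinks can is knocked or pushed more than 20 mm from its place (distance of can_center from where it was at the start of the episode above 0.02 m).
It also fails if it takes over 40 s, if anything falls off the work surface, if the arm or the gripper's body presses on something with over 40 N, if the wrist force passes 120 N, or if a joint passes its speed limit or range.

## Working session

There is one attempt and no reset: what is moved stays moved. The work goes in short steps, Python scripts to look and compute and a tool call to move; the robot and the scene stay as the last step left them, time stands still between calls to the robot, and variables do not carry over. Pictures are saved under pics/ and viewed, at most 10 in all, crops included, and the job is handed in when it is done.

Besides the shell and the picture viewer there is one more tool, called after "Request:" by a JSON object that holds its "fn" and its "kwargs", one argument or row to a line. jog_arm: Moves the arm, as the interface text tells. Its arguments: {"type":"object","properties":{"rows":{"type":"array"},"claw":{"type":"number"}},"required":["rows"]}

```bash
mkdir -p pics; python3 - <<'E'
from station import *
import cv2,numpy as np
s=sense();print(s['time_s'],s['tcp_pos'],np.round(s['ee_rot'],3),finger_overhang)
for n in("top","side"):
    cv2.imwrite(f"pics/{n}0.png",capture(n)[:,:,::-1]);m=camera_model(n);print(n,m)
E
```

```text
0.0 [0.21047889 0.58802472 0.2911567 ] [[ 0.941 -0.337 -0.001]
 [-0.337 -0.941 -0.002]
 [ 0.     0.002 -1.   ]] 0.0697
top {'fovy': 48.216224983862276, 'cx': 274.31564894028514, 'cy': 205.49221107885464, 'eye': array([0.45553869, 0.01135501, 0.97355182]), 'rotation': array([[ 0.00117493, -0.98158705,  0.19101172],
       [-0.99974869,  0.00312319,  0.02219927],
       [-0.02238708, -0.1909898 , -0.9813367 ]])}
side {'fovy': 51.78104399813662, 'cx': 279.8769147731255, 'cy': 205.02007546905702, 'eye': array([ 0.39114529, -0.60227365,  0.57667254]), 'rotation': array([[ 0.94745728, -0.18375023,  0.26184071],
       [-0.31966829, -0.57382359,  0.75401504],
       [ 0.01169994, -0.7980992 , -0.60241246]])}
```

View pics/top0.png

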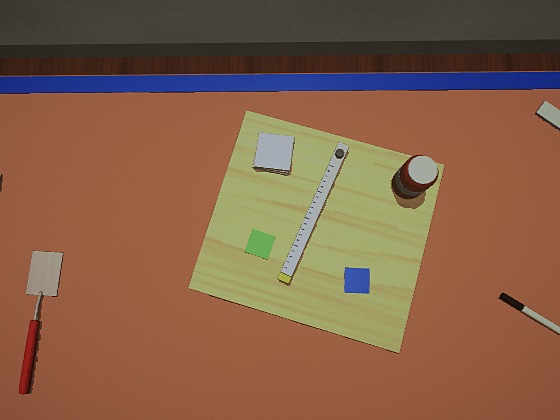

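View pics/side0.png

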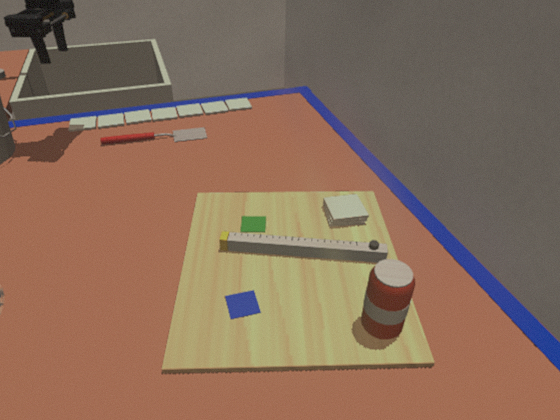

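The top view shows the pin head at about (339,153), the yellow cap at (286,277), the blue mark at (357,281), the green mark at (260,244) and the can at (418,175). The side view agrees.

```bash
cat > h.py <<'E'
from station import *
import cv2,numpy as np
def ray(n,uv,z):
    m=camera_model(n);f=210/np.tan(np.radians(m['fovy'])/2)
    d=m['rotation']@np.array([(uv[0]-m['cx'])/f,(uv[1]-m['cy'])/f,1]);e=m['eye']
    return e+d*(z-e[2])/d[2]
def blob(im,lo,hi,box=None):
    h=cv2.cvtColor(im,cv2.COLOR_RGB2HSV);k=cv2.inRange(h,lo,hi)
    if box: b=np.zeros_like(k);b[box[1]:box[3],box[0]:box[2]]=1;k*=b
    n,l,st,c=cv2.connectedComponentsWithStats(k);i=1+np.argmax(st[1:,4]);return c[i],st[i]
BL=((105,120,60),(130,255,255));YE=((22,150,120),(34,255,255))
E
python3 - <<'E'
from h import *
B={"top":((330,255,385,305),(270,265,300,290),(332,146,347,161)),"side":((215,280,270,325),(215,228,235,252),(366,237,382,251))}
for n in B:
    im=capture(n);b,y,p=B[n]
    for nm,c,z,bx in(("blue",BL,.013,b),("yel",YE,.041,y),("pin",((0,0,0),(180,255,90)),.051,p)):
        try:
            q,st=blob(im,*c,bx);print(n,nm,q.round(1),st,ray(n,q,z).round(4))
        except Exception as e: print(n,nm,e)
print("can top",ray("top",(421,169),.13),ray("side",(393,273),.13))
print("corners",[ray("top",c,.012)[:2].round(3) for c in((247,111),(443,164),(399,352),(190,288))])
E
```

```text
top blue [356.5 280.1] [345 268  24  26 596] [ 0.4887 -0.1327  0.013 ]
top yel [284.4 277.8] [278 272  13  11  49] [0.4922 0.0124 0.041 ]
top pin [339.1 153.3] [335 149   9  10  65] [ 0.7432 -0.0999  0.051 ]
side blue [242.1 304.2] [226 291  34  27 647] [ 0.4894 -0.136   0.013 ]
side yel [223.9 235.5] [220 232   8   8  41] [0.4936 0.0102 0.041 ]
side pin [373.3 245.1] [369 241  10   9  63] [ 0.7417 -0.1095  0.051 ]
can top [ 0.68751642 -0.24040358  0.13      ] [ 0.68740087 -0.24464354  0.13      ]
corners [array([0.852, 0.093]), array([ 0.731, -0.322]), array([ 0.35 , -0.211]), array([0.473, 0.204])]
```

Request:
{"fn": "jog_arm", "kwargs": {
  "rows": [
    [[0.035, 0.0288, 0, 0], [0.035, 0.0288, 0, 0], [0.035, 0.0288, 0, 0], [0.035, 0.0288, 0, 0], [0.035, 0.0288, 0, 0], [0.035, 0.0288, 0, 0], [0.035, 0.0288, 0, 0], [0.035, 0.0288, 0, 0], [0.035, 0.0288, 0, 0], [0.035, 0.0288, 0, 0], [0.035, 0.0288, 0, 0], [0.035, 0.0288, 0, 0], [0.035, 0.0288, 0, 0], [0.035, 0.0288, 0, 0], [0, 0, 0, 0.084], [0, 0, 0, 0], [0, 0, 0, 0]]
  ],
  "claw": 0
}}

```text
time_s: 2.33
tcp_pos: [0.5358, 0.044, 0.2922]
ee_rot: [[0.911, -0.413, -0.0], [-0.413, -0.911, -0.0], [-0.0, 0.0, -1.0]]
wrist_force: [-0.4, 0.2, 0.1]
gripper_width: 0.003
gripper_force: 0.0
```

```bash
python3 - <<'E'
from h import *
s=sense();print(s['time_s'],s['tcp_pos'],np.round(s['ee_rot'],3),s['gripper_width'],s['joints'])
E
```

```text
2.325 [0.53584698 0.04395796 0.29223409] [[ 0.911 -0.413 -0.   ]
 [-0.413 -0.911 -0.   ]
 [-0.     0.    -1.   ]] 0.0025240089638493227 [ 2.19795597e+01  1.35431011e+01 -1.18367201e+01 -2.25842737e-03
 -6.46254136e+01  4.36152036e+01]
```

Request:
{"fn": "jog_arm", "kwargs": {
  "rows": [
    [[0, 0, 0.03, 0], [0, 0, 0.03, 0], [0, 0, 0.03, 0], [0, 0, 0.03, 0], [0, 0, 0.03, 0], [0, 0, 0.02, 0], [0, 0, 0.015, 0], [0, 0, 0.012, 0], [0, 0, 0, 0], [0, 0, 0, 0]]
  ]
}}

```text
time_s: 3.58
tcp_pos: [0.5365, 0.0438, 0.0959]
ee_rot: [[0.91, -0.414, 0.001], [-0.414, -0.91, 0.0], [0.001, -0.001, -1.0]]
wrist_force: [-0.1, 0.4, -0.6]
gripper_width: 0.005
gripper_force: 0.0
```

```bash
python3 - <<'E'
from h import *
cv2.imwrite("pics/side1.png",capture("side")[:,:,::-1])
E
```

```text
(no output)
```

View pics/side1.png

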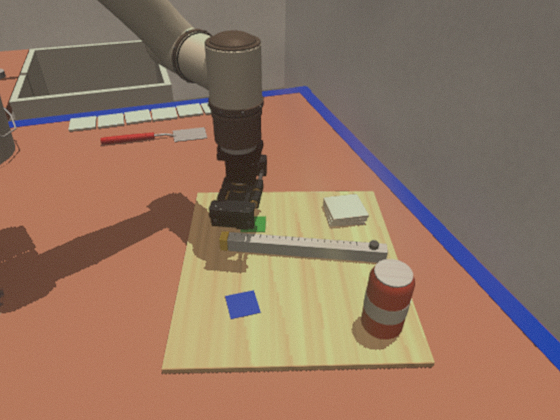

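The shut fingers stand beside the bar on the green side with their tips below its top. I'll push in an arc and stop a little short.

Request:
{"fn": "jog_arm", "kwargs": {
  "rows": [
    [[0, 0.01, 0, 0], [0, 0.01, 0, 0], [-0.001, 0.0125, 0, -0.05], [-0.001, 0.0125, 0, -0.05], [-0.001, 0.0125, 0, -0.05], [-0.001, 0.0125, 0, -0.05], [-0.001, 0.0125, 0, -0.05], [-0.001, 0.0125, 0, -0.05], [-0.001, 0.0125, 0, -0.05], [-0.001, 0.0125, 0, -0.05], [-0.0005, 0.00625, 0, -0.025], [0, 0, 0, 0], [0, 0, 0, 0]]
  ]
}}

```text
time_s: 5.25
tcp_pos: [0.4943, -0.0752, 0.0954]
ee_rot: [[1.0, -0.003, 0.0], [-0.003, -1.0, 0.0], [0.0, -0.0, -1.0]]
wrist_force: [0.0, -0.8, -0.3]
gripper_width: 0.007
gripper_force: 0.0
```

```bash
python3 - <<'E'
from h import *
for n in("side","top"): cv2.imwrite(f"pics/{n}2.png",capture(n)[:,:,::-1])
E
```

```text
(no output)
```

View pics/side2.png

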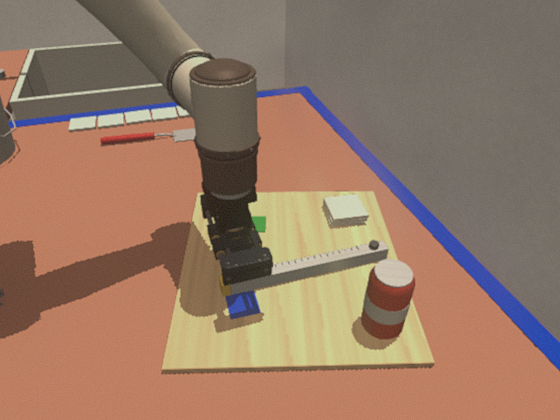

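View pics/top2.png

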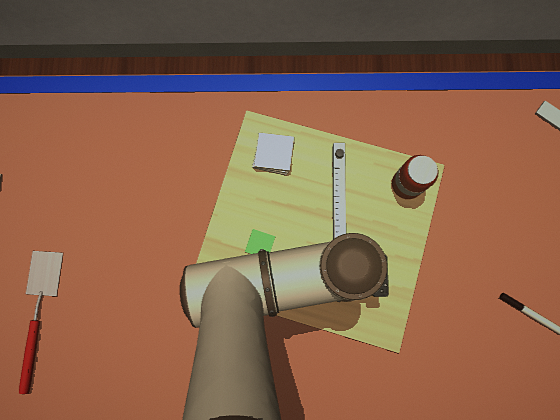

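The side view shows the bar over the near edge of the blue mark, about 30 mm short of centre. The can hasn't moved. I'll finish the arc, then back off, lift and move clear.

Request:
{"fn": "jog_arm", "kwargs": {
  "rows": [
    [[-0.001, 0.0125, 0, -0.05], [-0.001, 0.0125, 0, -0.05], [-0.0003, 0.005, 0, -0.02], [0, 0, 0, 0], [0, 0, 0, 0], [0, -0.015, 0, 0], [0, -0.03, 0, 0], [0, -0.02, -0.03, 0], [0, -0.04, -0.05, 0], [0, -0.05, -0.05, 0], [0, -0.05, -0.03, 0], [0, -0.05, 0, 0], [0, -0.05, 0, 0], [0, -0.05, 0, 0], [0, 0, 0, 0]]
  ]
}}

```text
time_s: 7.22
tcp_pos: [0.4515, 0.2444, 0.2481]
ee_rot: [[0.993, 0.122, 0.0], [0.122, -0.993, 0.0], [0.0, -0.0, -1.0]]
wrist_force: [-0.9, -0.9, -0.6]
gripper_width: 0.007
gripper_force: 0.0
```

```bash
python3 - <<'E'
from h import *
print(sense()['time_s'])
for n in("side","top"): 
    im=capture(n);cv2.imwrite(f"pics/{n}3.png",im[:,:,::-1])
    try:
        q,st=blob(im,*YE,(320,255,380,320) if n=="top" else (200,260,270,325));print(n,q,st,ray(n,q,.041))
    except Exception as e: print(e)
a=np.hstack([cv2.resize(cv2.imread("pics/top3.png")[130:330,290:460],None,fx=2.3,fy=2.3),cv2.resize(cv2.imread("pics/side3.png")[230:430,190:360],None,fx=2.3,fy=2.3)]);cv2.imwrite("pics/c3.png",a)
E
```

```text
7.225
side [229.1875     293.45833333] [224 288  11  12  48] [ 0.4702678  -0.13138146  0.041     ]
top [356.6    289.5875] [350 286  13   8  80] [ 0.46955015 -0.12817524  0.041     ]Traceback (most recent call last):
  File "<stdin>", line 8, in <module>
    return _nx.concatenate(arrs, 1, dtype=dtype, casting=casting)
           ~~~~~~~~~~~~~~~^^^^^^^^^^^^^^^^^^^^^^^^^^^^^^^^^^^^^^^
ValueError: all the input array dimensions except for the concatenation axis must match exactly, but along dimension 0, the array at index 0 has size 460 and the array at index 1 has size 437
```

```bash
python3 - <<'E'
import cv2
cv2.imwrite("pics/c3.png",cv2.resize(cv2.imread("pics/top3.png")[130:320,290:460],None,fx=3,fy=3,interpolation=cv2.INTER_CUBIC))
E
```

```text
(no output)
```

View pics/c3.png

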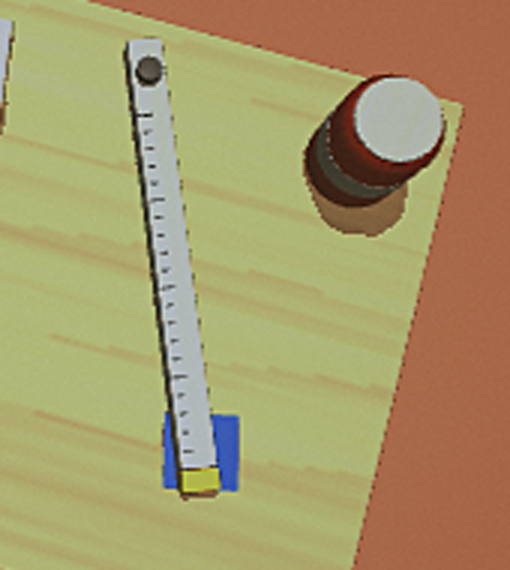

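The crop shows the bar on the blue mark, about 6–7 mm short of centre once parallax is allowed for. There's plenty of time, so I'll nudge it the rest of the way by retracing the path.

Request:
{"fn": "jog_arm", "kwargs": {
  "rows": [
    [[0, 0.05, 0, 0], [0, 0.05, 0, 0], [0, 0.05, 0, 0], [0, 0.05, 0.03, 0], [0, 0.05, 0.05, 0], [0, 0.04, 0.05, 0], [0, 0.02, 0.03, 0], [0, 0.02, 0, 0], [0, 0.01, 0, 0], [0, 0, 0, 0], [0, 0, 0, 0]]
  ]
}}

```text
time_s: 8.7
tcp_pos: [0.4916, -0.0898, 0.0958]
ee_rot: [[0.993, 0.117, 0.001], [0.117, -0.993, 0.0], [0.001, -0.0, -1.0]]
wrist_force: [0.6, 0.5, 0.2]
gripper_width: 0.005
gripper_force: 0.0
```

Request:
{"fn": "jog_arm", "kwargs": {
  "rows": [
    [[0, 0.008, 0, -0.012], [0, 0.008, 0, -0.012], [0, 0.005, 0, 0], [0, 0, 0, 0], [0, 0, 0, 0], [0, -0.015, 0, 0], [0, -0.03, 0, 0], [0, -0.02, -0.03, 0], [0, -0.04, -0.05, 0], [0, -0.05, -0.05, 0], [0, -0.05, -0.03, 0], [0, -0.05, 0, 0], [0, -0.05, 0, 0], [0, -0.05, 0, 0], [0, 0, 0, 0]]
  ]
}}

```text
time_s: 10.58
tcp_pos: [0.4441, 0.2373, 0.2481]
ee_rot: [[0.989, 0.146, 0.0], [0.146, -0.989, 0.001], [0.0, -0.0, -1.0]]
wrist_force: [-0.0, -0.9, -0.2]
gripper_width: 0.006
gripper_force: 0.0
```

```bash
python3 - <<'E'
from h import *
print(sense()['time_s'])
for n in("side","top"): 
    im=capture(n);cv2.imwrite(f"pics/{n}4.png",im[:,:,::-1])
    q,st=blob(im,*YE,(320,255,380,320) if n=="top" else (200,260,270,330));print(n,q,st,ray(n,q,.041))
cv2.imwrite("pics/c4.png",cv2.resize(cv2.imread("pics/top4.png")[130:320,290:460],None,fx=3,fy=3,interpolation=cv2.INTER_CUBIC))
E
```

```text
10.575
side [230.34210526 295.28947368] [225 291  12  10  38] [ 0.47114156 -0.13570953  0.041     ]
top [360.34666667 289.49333333] [354 286  13   8  75] [ 0.46973695 -0.13545676  0.041     ]
```

View pics/c4.png

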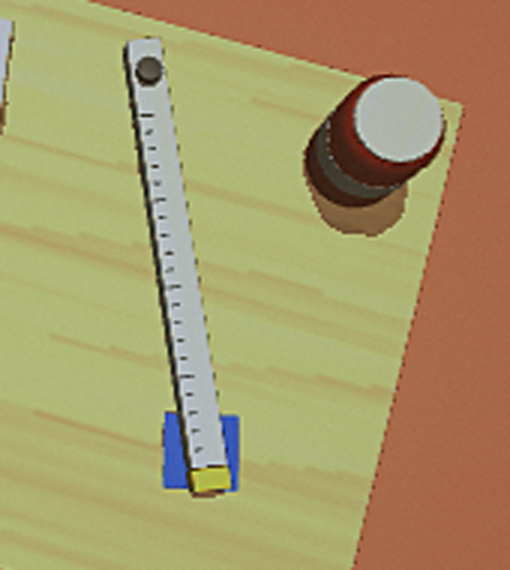

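The crop shows the bar centred on the blue mark to within a few millimetres after parallax (it crosses the mark's middle at about y = -0.133, and the mark's middle is at -0.133). The can has not moved and the arm is clear.

```bash
python3 -c "
from station import *
print(finish_job())"
```

```text
the job is handed in; nothing more can be done
None
```

I swung the straightedge onto the blue mark, centred to within a few mm by the last top-camera measurement (15 mm allowed); the can stayed put, the arm was clear, and I handed in at about 11 s (no verdict came back).

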